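Square up three hatch plates and slide them onto a narrow stand

TASK

Tap the fanned-out stack of three hatch plates on the wooden block, using its stop bar if you like, until their edges are flush, then slide the stack across the gap onto the empty yellow stand, so that it balances there centred, still flush and clear of the block. Leave the red freshly painted cover on the other stand, the aerosol can, the tin and the spanner where they are.

Things in the scene. Friction and masses are not known exactly. Their poses are not given: they have to be found in the camera images.
- block: fixed wooden setting-up block: 160 mm along its x, 260 mm along its y, flat top 60 mm above the bench; origin at the centre of its underside. On top near its far (+x) edge a straight brass stop bar, 200 mm along y, 12 mm wide, 18 mm high, its face towards the robot at x = +60 mm: plates against it are centred on the block's x = 0 line. No other rim.
- free_stand: empty fixed narrow yellow T-shaped stand: top 90 mm along its x, only 44 mm along its y, 58.5 mm above the bench (1.5 mm below the block's top). On the block's +y or -y side, in line with it, centres 217 mm apart (open gap of 65 mm between the tops). Axes parallel to the block's; origin at the centre of its underside.
- used_stand: identical fixed yellow stand on the block's other side, carrying the red cover. Same origin and axes.
- low_plate: bottom plate of the stack, blue: 120 mm along its x, 150 mm along its y, 6 mm thick; loose; origin at the centre of its underside, z up. It lies on the block short of the stop bar, y roughly along the block's y; the three are fanned, each off by up to about 12 mm and 7 degrees.
- mid_plate: middle plate of the stack, black: 120 mm along its x, 150 mm along its y, 6 mm thick; loose; origin at the centre of its underside, z up.
- top_plate: top plate of the stack, bare steel with six dark flat bolt marks: 120 mm along its x, 150 mm along its y, 6 mm thick; loose; origin at the centre of its underside, z up.
- wet_cover: red freshly painted cover lying flat on the used stand, loose, 100 mm along its x, 120 mm along its y, 6 mm thick; origin at the centre of its underside. Must not be shifted.
- aerosol: upright loose aerosol can, 56 mm diameter, 150 mm tall, standing on the bench near one far (+x) corner of the block; origin at the centre of its underside.
- tin: upright loose jar with an orange cap, 66 mm diameter, 90 mm tall, on the bench near the other far corner of the block; origin at the centre of its underside.
- spanner: loose steel spanner, 160 mm long, lying on the bench on the robot's side of the block; origin at the middle of its underside, length along its x.

How it is judged:
By the outcome, as a careful person would: the job done as asked, in the order asked, and still so for the second after the job is handed in, with the robot touching nothing.
It also fails if it takes over 72 s, if anything falls off the work surface, if the arm or the gripper's body presses on something with over 40 N, if the wrist force passes 120 N, or if a joint passes its speed limit or range.

ROBOT

A 6-joint arm with a two-finger parallel gripper is mounted at the origin on the work surface. World frame = base frame: x ahead of the robot, y to its left, z up, the work surface at z = 0. Lengths are in mm, angles in degrees, forces in N, time in s.
With the tool pointing down it reaches from about 300 to 850 mm from the base axis. Payload 4.2 kg.
Tool frame: the origin (TCP) lies on the centre line of the jaws, within the pads' length; the fingertips stand 8 mm ahead of it and the grasp point (between the pads) lies 11 mm behind it; z points along the fingers, y is the line along which they close (so a half turn about z gives the same grasp; the last joint's range is limited). The gripper opens to 91 mm and grips with 3 to 60 N. Pads are 32 mm wide; open, the fingers measure 118 mm over their backs; the gripper's body (76 mm by 178 mm) begins 60 mm behind the grasp point.
Start: joints at [-65.89, 18.312, 89.639, -0, 72.044, -1.146], TCP at [245.336, -520.05, 221.976] pointing down, gripper open.
Joint ranges: [-177.97, 177.97], [-48.28, 115.42], [12.27, 149.76], [-77.06, 257.06], [2.81, 150.46], [-146.56, 146.56]. Speed limits (degrees/s): [147.25, 147.25, 180, 180, 180, 180].

INTERFACE

Orientations are given as [roll, pitch, yaw] about the fixed x, y, z axes, in that order (R = Rz(yaw) Ry(pitch) Rx(roll)).
In Python, from workcell import telemetry, eyes, ticket gives the robot as it stands. The module is installed in compiled form; this text tells all that it offers.
- The arm moves only by the shell command python3 -m crank 'ROWS' [OPENING] [FORCE]. ROWS is JSON, a list of rows, each an object of numbers: "dx", "dy", "dz": the shift along the world's x, y, z normalised to -1 to 1, where 1 is 80 cm; "yaw": the turn about the world's z normalised to -1 to 1, where 1 is 5 degrees. A call has 1 to 10 rows; each row shifts and turns the commanded pose from where the row before left it; what a row does not reach is not made up. A row lasts 1/8 s, in which the tool goes at most 62.5 mm and 10.7 degrees, less where a joint would pass 70% of its speed; a pose out of reach is approached as far as the arm can. A call with a number of a shift or a turn outside -1 to 1 is refused whole. A call with a gripper value outside its range is refused whole. OPENING is the opening, from 0 (shut) to 1 (fully open), set as the call begins (- or left out, the last holds). The fingers move at their own pace and stop on an object; FORCE is the grip in N (left out, the last holds). Time passes only in rows, so rows that do not move let the fingers close. It gives the time, the measured TCP pose, the force, the opening and the grip force at its end, in the units of the state.
- telemetry.state(): the state, without advancing time (a new reading comes with each control period).
- eyes.grab_frame(name): name is "side" or "top"; returns the picture (384x512x3 uint8, red, green, blue); there is no depth.
- eyes.calibration(name): a dict with "camera_matrix" (3x3 intrinsics, pixels), "world_from_camera" (4x4, takes a point from camera to world coordinates). Camera axes: x right, y down, z forward; pixel columns grow to the right and rows downward; lengths in mm; the calibration is good to about 2 mm. A picture is of the moment at which its call begins. calibration takes no time and is no camera call.
- ticket.job_done(): hands the job in; it is judged then, once.
The state is a dict: "time_s": time; "qpos": joint angles; "qvel": joint speeds; "effort": joint torques, N m; "ee_pos": TCP position; "ee_rot": TCP orientation; "force": force on the tool from outside, world axes, zero at the start; "torque": the same for the moment, N m; "gripper_width": finger opening in mm; "gripper_force": force on a finger pad.
Only numpy, scipy, OpenCV 4.12 (cv2) and the standard library are available. Lean on these libraries where they do the work, as an engineer would, in place of code of your own. Each camera call takes 0.05 s, during which the arm holds its last target. There are 200 camera calls.

## Working session

There is one attempt and no reset: what is moved stays moved. The work goes in short steps, Python scripts to look and compute and a shell command to move; the robot and the scene stay as the last step left them, time stands still between calls to the robot, and variables do not carry over. Pictures are saved under pics/ and viewed, at most 10 in all, crops included, and the job is handed in when it is done.

```bash
mkdir -p pics
cat > h.py <<'E'
import numpy as np, cv2
from workcell import telemetry, eyes, ticket
def grab(n,f):
    im=eyes.grab_frame(n); cv2.imwrite('pics/'+f,cv2.cvtColor(im,cv2.COLOR_RGB2BGR)); return im
def px2w(n,uv,z):
    c=eyes.calibration(n);K=np.array(c['camera_matrix']);T=np.array(c['world_from_camera'])
    uv=np.atleast_2d(np.array(uv,float)); d=np.c_[uv,np.ones(len(uv))]@np.linalg.inv(K).T@T[:3,:3].T
    o=T[:3,3]; return o+d*((z-o[2])/d[:,2])[:,None]
def w2px(n,P):
    c=eyes.calibration(n);K=np.array(c['camera_matrix']);T=np.linalg.inv(np.array(c['world_from_camera']))
    p=(np.atleast_2d(P)@T[:3,:3].T+T[:3,3])@K.T; return p[:,:2]/p[:,2:]
E
python3 - <<'E'
from h import *
for n in('top','side'):
    im=grab(n,n+'0.png'); c=eyes.calibration(n); print(n,np.round(c['camera_matrix'],1).tolist(),np.round(c['world_from_camera'],3).tolist())
print(telemetry.state())
E
```

```text
top [[364.5, 0.0, 256.5], [0.0, 364.5, 192.7], [0.0, 0.0, 1.0]] [[-0.016, -0.993, 0.119, 486.146], [-1.0, 0.018, 0.016, 26.649], [-0.018, -0.118, -0.993, 868.266], [0.0, 0.0, 0.0, 1.0]]
side [[408.8, 0.0, 256.5], [0.0, 408.8, 190.1], [0.0, 0.0, 1.0]] [[0.991, -0.078, 0.113, 474.376], [-0.137, -0.568, 0.812, -589.343], [0.0, -0.819, -0.573, 532.838], [0.0, 0.0, 0.0, 1.0]]
{'time_s': 0.1, 'qpos': array([-6.58925224e+01,  1.83454184e+01,  8.96971985e+01, -2.26227086e-04,
        7.20438717e+01, -1.14697887e+00]), 'qvel': array([ 0.03365716, -0.17094041, -0.11358505,  0.06413655,  0.10441244,
       -0.01912196]), 'effort': array([ 5.52512902e-04, -4.13330984e+01, -2.32509720e+01,  7.29211816e-02,
        4.22572915e-02, -3.84468308e-05]), 'ee_pos': array([ 245.13422542, -519.66036762,  221.24503154]), 'ee_rot': array([-1.79913524e+02, -1.51620147e-03,  2.52545253e+01]), 'force': array([ 0.71579208, -0.39313067, -0.09364781]), 'torque': array([-0.00408581,  0.06229386,  0.02645855]), 'gripper_force': 0.0, 'gripper_width': 91.23525899532028}
```

View pics/top0.png

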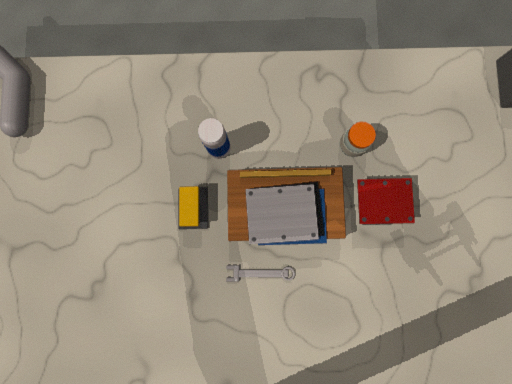

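View pics/side0.png

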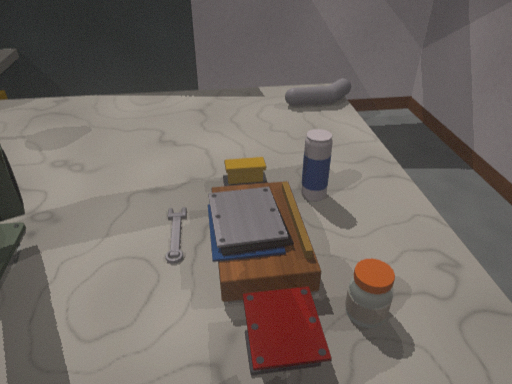

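The top view shows the free stand at about (190,207), the block's corners near (228,168)–(345,240), the red cover at (386,201), can (212,132), tin (360,137) and spanner (262,273). The side view agrees, with the free stand on the block's +y side. Next I zoom in.

Run:
```python
from h import *
im=cv2.imread('pics/top0.png')[160:260,172:352]
cv2.imwrite('pics/topz.png',cv2.resize(im,None,fx=4.4,fy=4.4,interpolation=cv2.INTER_CUBIC))
im=cv2.imread('pics/side0.png')[150:300,190:330]
cv2.imwrite('pics/sidez.png',cv2.resize(im,None,fx=4,fy=4,interpolation=cv2.INTER_CUBIC))
```

```text
(no output)
```

View pics/topz.png

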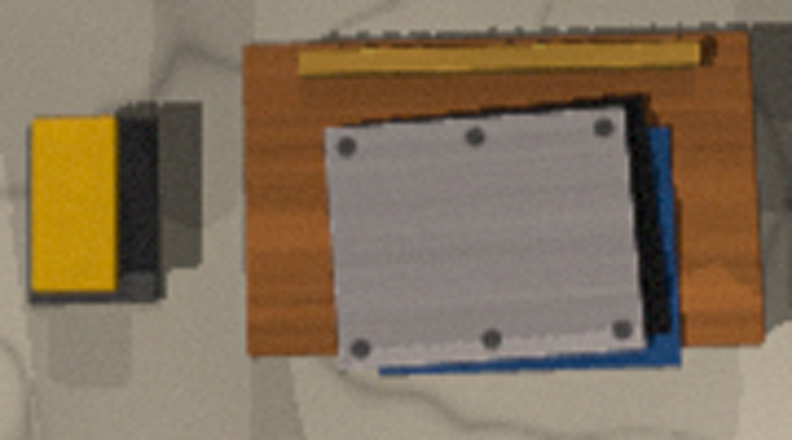

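View pics/sidez.png

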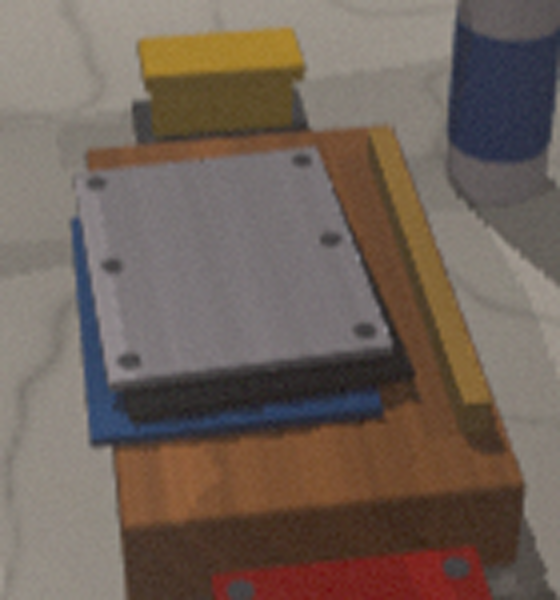

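The zooms show the steel plate's corners at (326,128),(624,104),(644,348),(340,371), the blue plate poking out at lower right, the bar along the top, and the stand top at (31,117)–(115,292). These are zoom pixels.

Run:
```python
from h import *
f=lambda p:np.array(p)/4.4+[172-.5+.1,160-.5+.1]
def R(name,p,z):
    w=px2w('top',f(p),z)[:,:2]; print(name,w.round(0).tolist(),'mean',w.mean(0).round(1),'edges',np.linalg.norm(np.roll(w,-1,0)-w,axis=1).round(0))
    e=w[0]-w[1]; print('   yaw of y axis',np.degrees(np.arctan2(-e[0],e[1])).round(1)); return w
R('block',[(243,45),(748,31),(764,343),(249,356)],60)
R('stand',[(31,117),(115,117),(115,292),(31,291)],58.5)
R('top',[(326,128),(624,104),(644,348),(340,371)],78)
R('blue BL BR TR',[(379,375),(681,365),(670,126)],66)
R('black TR,BR',[(642,95),(670,332)],72)
R('barfronttop',[(300,75),(700,64)],78)
print('can top',px2w('top',[(211,127)],150),'tin top',px2w('top',[(361,134)],90))
print('can side',px2w('side',[(318,136)],150),'tin side',px2w('side',[(374,274)],90))
s=np.array([(141,40),(297,29),(303,66),(148,78)])/4+[190-.4,150-.4]
print('stand side',px2w('side',s,58.5).round(0).tolist())
s=np.array([(86,152),(390,127),(522,487),(122,530)])/4+[190-.4,150-.4]
print('block side',px2w('side',s,60).round(0).tolist(),px2w('side',s,60).mean(0))
```

```text
block [[636.0, 105.0], [638.0, -153.0], [480.0, -154.0], [478.0, 103.0]] mean [557.9 -24.4] edges [258. 158. 257. 158.]
   yaw of y axis 0.5
stand [[601.0, 214.0], [600.0, 171.0], [511.0, 171.0], [512.0, 213.0]] mean [555.9 192.5] edges [43. 89. 43. 89.]
   yaw of y axis -1.1
top [[590.0, 63.0], [599.0, -86.0], [479.0, -91.0], [470.0, 57.0]] mean [534.3 -14.3] edges [148. 120. 149. 120.]
   yaw of y axis 3.6
blue BL BR TR [[467.0, 38.0], [470.0, -111.0], [589.0, -110.0]] mean [508.8 -60.9] edges [149. 119. 192.]
   yaw of y axis 1.0
black TR,BR [[604.0, -96.0], [486.0, -105.0]] mean [ 545.3 -100.4] edges [118. 118.]
   yaw of y axis -85.4
barfronttop [[617.0, 75.0], [618.0, -124.0]] mean [617.5 -24.5] edges [199. 199.]
   yaw of y axis 0.5
can top [[708.03040362 128.20559055 150.        ]] tin top [[ 703.80888862 -191.21284175   90.        ]]
can side [[698.42661594 123.97302708 150.        ]] tin side [[ 702.10544279 -197.72907272   90.        ]]
stand side [[513.0, 211.0, 58.0], [602.0, 211.0, 58.0], [600.0, 171.0, 58.0], [514.0, 170.0, 58.0]]
block side [[477.0, 101.0, 60.0], [635.0, 103.0, 60.0], [636.0, -154.0, 60.0], [479.0, -155.0, 60.0]] [556.51640199 -26.24529832  60.        ]
```

```bash
python3 -m crank '[{"dx":0.023,"dy":0.062,"dz":-0.015,"yaw":-0.5},{"dx":0.023,"dy":0.062,"dz":-0.015,"yaw":-0.5},{"dx":0.023,"dy":0.062,"dz":-0.015,"yaw":-0.5},{"dx":0.023,"dy":0.062,"dz":-0.015,"yaw":-0.5},{"dx":0.023,"dy":0.062,"dz":-0.015,"yaw":-0.5},{"dx":0.023,"dy":0.062,"dz":-0.015,"yaw":-0.5},{"dx":0.023,"dy":0.062,"dz":-0.015,"yaw":-0.5},{"dx":0.023,"dy":0.062,"dz":-0.015,"yaw":-0.5},{"dx":0.023,"dy":0.062,"dz":-0.015,"yaw":-0.5},{"dx":0.023,"dy":0.062,"dz":-0.015,"yaw":-0.5}]' 1; python3 -m crank '[{},{},{}]'
```

```text
time_s: 1.35
ee_pos: [429.7, -22.4, 101.6]
ee_rot: [180.0, -0.0, 0.2]
force: [0.5, -1.4, -0.3]
gripper_width: 90.7
gripper_force: 0.0validation failed for argument at $[0]...
```

```bash
python3 -m crank '[{"dy":-0.003,"dz":-0.02,"yaw":0.06},{"dz":-0.0195},{"dz":0},{"dz":0}]'
```

```text
validation failed for argument at $[0]...
```

```bash
python3 -m crank '[{"dx":0,"dy":-0.003,"dz":-0.02,"yaw":0.06},{"dx":0,"dy":0,"dz":-0.0195,"yaw":0},{"dx":0,"dy":0,"dz":0,"yaw":0},{"dx":0,"dy":0,"dz":0,"yaw":0}]'
```

```text
time_s: 1.85
ee_pos: [429.6, -26.6, 70.7]
ee_rot: [180.0, -0.0, 0.5]
force: [0.1, 0.0, 0.6]
gripper_width: 91.1
gripper_force: 0.0
```

```bash
python3 -m crank '[{"dx":0.008,"dy":0,"dz":-0.001,"yaw":0},{"dx":0.008,"dy":0,"dz":0,"yaw":0},{"dx":0.006,"dy":0,"dz":0,"yaw":0},{"dx":0.006,"dy":0,"dz":0,"yaw":0},{"dx":0.006,"dy":0,"dz":0,"yaw":0},{"dx":0.006,"dy":0,"dz":0,"yaw":0},{"dx":0.006,"dy":0,"dz":0,"yaw":0},{"dx":0.005,"dy":0,"dz":0,"yaw":0},{"dx":0,"dy":0,"dz":0,"yaw":0}]'; python3 -m crank '[{"dx":0.003,"dy":0,"dz":0,"yaw":0},{"dx":0.003,"dy":0,"dz":0,"yaw":0},{"dx":0,"dy":0,"dz":0,"yaw":0}]'
python3 - <<'E'
from h import *
im=grab('top','a1.png')
cv2.imwrite('pics/a1z.png',cv2.resize(cv2.cvtColor(im,cv2.COLOR_RGB2BGR)[160:260,172:352],None,fx=4.4,fy=4.4,interpolation=cv2.INTER_CUBIC))
E
```

```text
time_s: 2.98
ee_pos: [464.3, -26.1, 68.8]
ee_rot: [-180.0, 0.8, 0.5]
force: [-12.0, 0.2, 9.1]
gripper_width: 91.4
gripper_force: 5.8
time_s: 3.35
ee_pos: [464.6, -26.1, 68.7]
ee_rot: [-179.9, 1.3, 0.6]
force: [-21.1, -0.7, 18.6]
gripper_width: 91.4
gripper_force: 10.6
```

View pics/a1z.png

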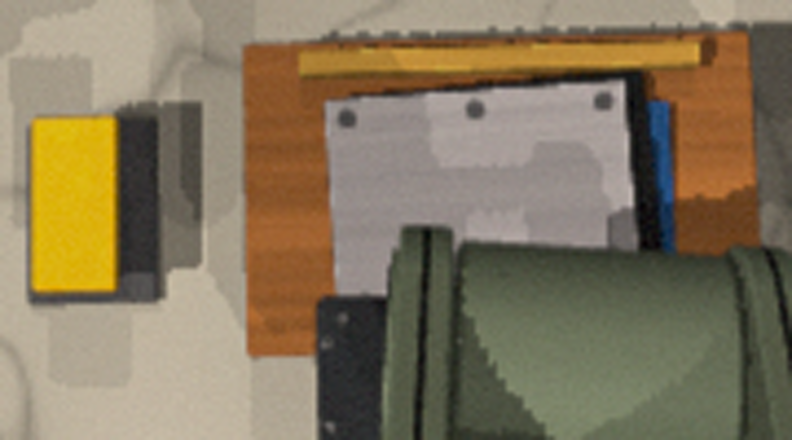

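The steel plate has moved about 13 mm towards the bar. The fingertips have now caught the block's near edge, shown by the upward force and the x position not changing. I'll back off and rise a little.

```bash
python3 -m crank '[{"dx":-0.015,"dy":0,"dz":0.001,"yaw":0},{"dx":0,"dy":0,"dz":0.0015,"yaw":0},{"dx":0,"dy":0,"dz":0,"yaw":0},{"dx":0,"dy":0,"dz":0,"yaw":0}]'
```

```text
time_s: 3.9
ee_pos: [463.8, -26.5, 71.7]
ee_rot: [180.0, -0.1, 0.6]
force: [-0.1, 0.2, 0.1]
gripper_width: 91.6
gripper_force: 0.0
```

```bash
python3 -m crank '[{"dx":0.004,"dy":0,"dz":0,"yaw":0},{"dx":0.004,"dy":0,"dz":0,"yaw":0},{"dx":0.004,"dy":0,"dz":0,"yaw":0},{"dx":0.004,"dy":0,"dz":0,"yaw":0},{"dx":0,"dy":0,"dz":0,"yaw":0}]'; python3 -m crank '[{"dx":0.003,"dy":0,"dz":0,"yaw":0},{"dx":0.003,"dy":0,"dz":0,"yaw":0},{"dx":0,"dy":0,"dz":0,"yaw":0}]'
```

```text
time_s: 4.53
ee_pos: [465.8, -26.2, 70.7]
ee_rot: [-180.0, 1.3, 0.6]
force: [-20.8, 0.2, 18.4]
gripper_width: 91.1
gripper_force: 10.7
time_s: 4.9
ee_pos: [470.0, -26.0, 70.6]
ee_rot: [-179.9, 1.3, 0.5]
force: [-18.8, 0.7, 13.4]
gripper_width: 91.0
gripper_force: 9.4
```

```bash
python3 -m crank '[{"dx":0.003,"dy":0,"dz":0.002,"yaw":0},{"dx":0.003,"dy":0,"dz":0.001,"yaw":0},{"dx":0,"dy":0,"dz":0,"yaw":0}]';  python3 -m crank '[{"dx":0.003,"dy":0,"dz":0,"yaw":0},{"dx":0.003,"dy":0,"dz":0,"yaw":0},{"dx":0,"dy":0,"dz":0,"yaw":0}]'
```

```text
time_s: 5.28
ee_pos: [480.2, -26.0, 72.0]
ee_rot: [-179.9, 0.7, 0.6]
force: [-8.4, 0.4, -1.2]
gripper_width: 91.3
gripper_force: 4.0
time_s: 5.65
ee_pos: [480.3, -26.0, 72.1]
ee_rot: [-179.9, 1.3, 0.6]
force: [-17.8, 0.2, 9.8]
gripper_width: 90.9
gripper_force: 9.3
```

```bash
python3 -m crank '[{"dx":0.004,"dy":0,"dz":0,"yaw":0},{"dx":0.004,"dy":0,"dz":0,"yaw":0},{"dx":0,"dy":0,"dz":0,"yaw":0}]';  python3 -m crank '[{"dx":-0.03,"dy":0,"dz":0.003,"yaw":0},{"dx":-0.03,"dy":0,"dz":0,"yaw":0},{"dx":-0.04,"dy":-0.03,"dz":0.04,"yaw":0},{"dx":0,"dy":-0.06,"dz":0.05,"yaw":1},{"dx":-0.03,"dy":-0.06,"dz":0,"yaw":1},{"dx":-0.03,"dy":-0.06,"dz":0,"yaw":1},{"dx":0,"dy":0,"dz":0,"yaw":1}]'
python3 - <<'E'
from h import *
im=grab('top','a2.png')
cv2.imwrite('pics/a2z.png',cv2.resize(cv2.cvtColor(im,cv2.COLOR_RGB2BGR)[160:260,172:352],None,fx=4.4,fy=4.4,interpolation=cv2.INTER_CUBIC))
E
```

```text
time_s: 6.02
ee_pos: [480.5, -26.0, 72.1]
ee_rot: [-179.9, 2.1, 0.6]
force: [-31.3, -0.2, 23.8]
gripper_width: 91.1
gripper_force: 16.3
time_s: 6.9
ee_pos: [367.7, -197.5, 148.6]
ee_rot: [179.9, -0.0, 20.4]
force: [0.2, 0.8, -0.4]
gripper_width: 91.5
gripper_force: 0.0
```

View pics/a2z.png

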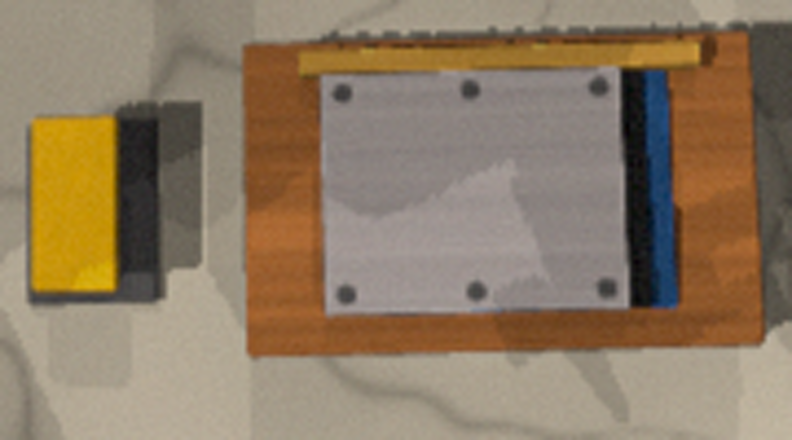

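All three plates are now square against the bar and differ only in y. Next I push from the -y side.

```bash
python3 -m crank '[{"dx":0.023,"dy":0.007,"dz":0,"yaw":1},{"dx":0.023,"dy":0.007,"dz":0,"yaw":1},{"dx":0.023,"dy":0.007,"dz":0,"yaw":1},{"dx":0.023,"dy":0.007,"dz":0,"yaw":1},{"dx":0.023,"dy":0.007,"dz":0,"yaw":1},{"dx":0.023,"dy":0.007,"dz":0,"yaw":1},{"dx":0.023,"dy":0.007,"dz":0,"yaw":1},{"dx":0.023,"dy":0.007,"dz":0,"yaw":1},{"dx":0.023,"dy":0.007,"dz":0,"yaw":1},{"dx":0.023,"dy":0.007,"dz":0,"yaw":1}]' 0.7; python3 -m crank '[{"dx":0.002,"dy":0,"dz":-0.015,"yaw":1},{"dx":0.002,"dy":0,"dz":-0.015,"yaw":1},{"dx":0,"dy":0,"dz":-0.015,"yaw":1},{"dx":0,"dy":0,"dz":-0.015,"yaw":1},{"dx":0,"dy":0,"dz":0,"yaw":0},{"dx":0,"dy":0,"dz":0,"yaw":0}]'
```

```text
time_s: 8.2
ee_pos: [553.8, -137.7, 148.2]
ee_rot: [180.0, -0.0, 70.7]
force: [-0.8, -0.3, 0.7]
gripper_width: 63.7
gripper_force: 0.0
time_s: 8.95
ee_pos: [556.3, -138.2, 100.7]
ee_rot: [179.9, 0.0, 90.5]
force: [0.1, 0.3, -0.4]
gripper_width: 63.9
gripper_force: 0.0
```

```bash
python3 -m crank '[{"dx":-0.002,"dy":0,"dz":-0.02,"yaw":0},{"dx":0,"dy":0,"dz":-0.0165,"yaw":0},{"dx":0,"dy":0,"dz":0,"yaw":0}]'; python3 -m crank '[{"dx":0,"dy":0.005,"dz":0,"yaw":0},{"dx":0,"dy":0.005,"dz":0,"yaw":0},{"dx":0,"dy":0.005,"dz":0,"yaw":0},{"dx":0,"dy":0.005,"dz":0,"yaw":0},{"dx":0,"dy":0.005,"dz":0,"yaw":0},{"dx":0,"dy":0.005,"dz":0,"yaw":0},{"dx":0,"dy":0,"dz":0,"yaw":0}]'
```

```text
time_s: 9.32
ee_pos: [553.6, -138.3, 70.4]
ee_rot: [-179.9, -0.0, 90.5]
force: [-0.1, 0.1, 0.3]
gripper_width: 64.3
gripper_force: 0.0
time_s: 10.2
ee_pos: [554.4, -115.7, 71.7]
ee_rot: [179.9, 0.2, 90.6]
force: [-1.0, -5.2, 1.5]
gripper_width: 64.2
gripper_force: 2.6
```

```bash
python3 -m crank '[{"dx":0,"dy":0.005,"dz":0,"yaw":0},{"dx":0,"dy":0.005,"dz":0,"yaw":0},{"dx":0,"dy":0.005,"dz":0,"yaw":0},{"dx":0,"dy":0.005,"dz":0,"yaw":0},{"dx":0,"dy":0.005,"dz":0,"yaw":0},{"dx":0,"dy":0.005,"dz":0,"yaw":0},{"dx":0,"dy":0.005,"dz":0,"yaw":0},{"dx":0,"dy":0,"dz":0,"yaw":0}]'
python3 - <<'E'
from h import *
a=grab('top','a3.png');b=grab('side','b3.png')
z=lambda im,r,c,f:cv2.resize(cv2.cvtColor(im,cv2.COLOR_RGB2BGR)[r[0]:r[1],c[0]:c[1]],None,fx=f,fy=f,interpolation=cv2.INTER_CUBIC)
p=z(a,(160,260),(172,297),3.2);q=z(b,(150,250),(200,325),3.2)
cv2.imwrite('pics/c3.png',np.hstack([p,q]))
E
```

```text
time_s: 11.2
ee_pos: [554.3, -87.8, 71.7]
ee_rot: [180.0, 0.2, 90.6]
force: [-0.7, -4.3, 1.2]
gripper_width: 63.7
gripper_force: 2.8
```

View pics/c3.png

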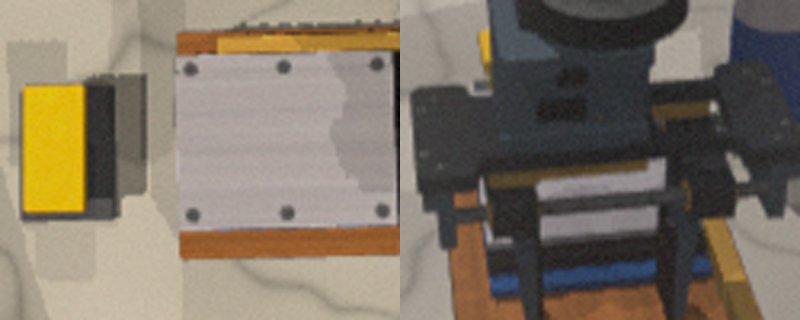

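The plates still sit in their fan. Pushing the blue plate simply carried the stack, with the steel plate leading by about 20 mm. A push from the +y side meets the top plates first and slides them back over the bottom one, so I'll tap from there.

```bash
python3 -m crank '[{"dx":0,"dy":-0.012,"dz":0,"yaw":0},{"dx":0,"dy":-0.01,"dz":0.06,"yaw":0},{"dx":0,"dy":0.07,"dz":0.025,"yaw":0},{"dx":0,"dy":0.07,"dz":0,"yaw":0},{"dx":0,"dy":0.07,"dz":0,"yaw":0},{"dx":0,"dy":0.07,"dz":-0.02,"yaw":0},{"dx":0,"dy":0.02,"dz":-0.02,"yaw":0},{"dx":0,"dy":0,"dz":0,"yaw":0},{"dx":0,"dy":0,"dz":0,"yaw":0}]'
python3 - <<'E'
from h import *
im=grab('top','a4.png')
cv2.imwrite('pics/a4z.png',cv2.resize(cv2.cvtColor(im,cv2.COLOR_RGB2BGR)[160:260,172:352],None,fx=4.4,fy=4.4,interpolation=cv2.INTER_CUBIC))
f=lambda p:np.array(p)/3.2+[172-.3,160-.3]
print(px2w('top',f([(176,55),(396,52),(398,226),(180,231)]),78).round(0))
E
```

```text
time_s: 12.42
ee_pos: [554.4, 134.7, 107.4]
ee_rot: [180.0, 0.0, 90.5]
force: [-0.4, -0.7, 0.1]
gripper_width: 63.6
gripper_force: 0.0
[[617. 104.  78.]
 [616. -47.  78.]
 [497. -45.  78.]
 [496. 102.  78.]]
```

```bash
python3 -m crank '[{"dx":0,"dy":0,"dz":-0.025,"yaw":0},{"dx":0,"dy":0,"dz":-0.0195,"yaw":0},{"dx":0,"dy":0,"dz":0,"yaw":0},{"dx":0,"dy":-0.008,"dz":0,"yaw":0},{"dx":0,"dy":-0.005,"dz":0,"yaw":0},{"dx":0,"dy":-0.005,"dz":0,"yaw":0},{"dx":0,"dy":-0.005,"dz":0,"yaw":0},{"dx":0,"dy":-0.005,"dz":0,"yaw":0},{"dx":0,"dy":-0.005,"dz":0,"yaw":0}]';python3 -m crank '[{"dx":0,"dy":-0.005,"dz":0,"yaw":0},{"dx":0,"dy":-0.005,"dz":0,"yaw":0},{"dx":0,"dy":-0.005,"dz":0,"yaw":0},{"dx":0,"dy":0,"dz":0,"yaw":0}]';python3 -m crank '[{"dx":0,"dy":-0.005,"dz":0,"yaw":0},{"dx":0,"dy":-0.005,"dz":0,"yaw":0},{"dx":0,"dy":-0.005,"dz":0,"yaw":0},{"dx":0,"dy":-0.005,"dz":0,"yaw":0},{"dx":0,"dy":0,"dz":0,"yaw":0}]'
```

```text
time_s: 13.6
ee_pos: [554.5, 110.1, 72.1]
ee_rot: [179.9, -0.1, 90.5]
force: [-1.1, 8.1, 4.0]
gripper_width: 63.6
gripper_force: 4.0
time_s: 14.1
ee_pos: [554.6, 97.9, 72.1]
ee_rot: [179.9, -0.1, 90.5]
force: [-0.7, 5.4, 3.4]
gripper_width: 63.8
gripper_force: 2.5
time_s: 14.72
ee_pos: [554.6, 82.4, 72.0]
ee_rot: [179.9, -0.1, 90.5]
force: [0.3, 6.7, 2.9]
gripper_width: 64.0
gripper_force: 3.4
```

```bash
python3 -m crank '[{"dx":0,"dy":0.015,"dz":0,"yaw":0},{"dx":0,"dy":0.025,"dz":0.02,"yaw":0},{"dx":0,"dy":0,"dz":0.06,"yaw":0},{"dx":0,"dy":-0.07,"dz":0.01,"yaw":0},{"dx":0,"dy":-0.07,"dz":0,"yaw":0},{"dx":0,"dy":-0.07,"dz":0,"yaw":0},{"dx":0,"dy":-0.07,"dz":0,"yaw":0},{"dx":0,"dy":-0.07,"dz":0,"yaw":0},{"dx":0,"dy":0,"dz":0,"yaw":0}]'
python3 - <<'E'
from h import *
a=grab('top','a5.png');b=grab('side','b5.png')
z=lambda im,r,c,f:cv2.resize(cv2.cvtColor(im,cv2.COLOR_RGB2BGR)[r[0]:r[1],c[0]:c[1]],None,fx=f,fy=f,interpolation=cv2.INTER_CUBIC)
p=z(a,(160,260),(212,337),3.2);q=z(b,(180,280),(200,325),3.2)
cv2.imwrite('pics/c5.png',np.hstack([p,q]))
E
```

```text
time_s: 15.85
ee_pos: [553.4, -170.2, 142.9]
ee_rot: [-179.9, 0.1, 90.3]
force: [0.2, 0.8, 0.4]
gripper_width: 63.8
gripper_force: 0.0
```

View pics/c5.png

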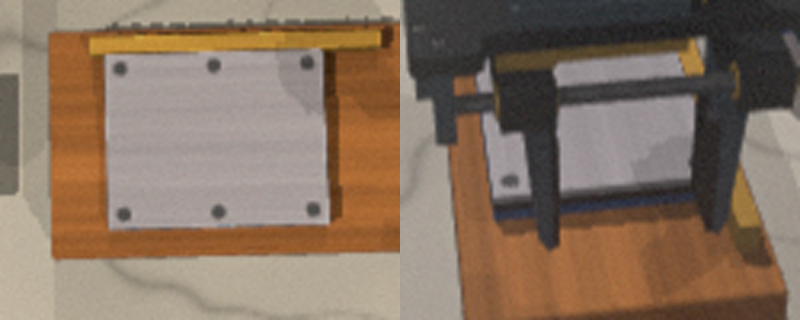

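The stack looks flush, and the steel plate's edges are parallel to the bar. I'll push it across from the -y side and stop just short of the end to measure.

```bash
python3 -m crank '[{"dx":0.001,"dy":0.068,"dz":0,"yaw":0.04},{"dx":0,"dy":0.004,"dz":-0.045,"yaw":0},{"dx":0,"dy":0,"dz":-0.044,"yaw":0},{"dx":0,"dy":0,"dz":0,"yaw":0}]';python3 -m crank '[{"dx":0,"dy":0.005,"dz":0,"yaw":0},{"dx":0,"dy":0.005,"dz":0,"yaw":0},{"dx":0,"dy":0.005,"dz":0,"yaw":0},{"dx":0,"dy":0.005,"dz":0,"yaw":0},{"dx":0,"dy":0.006,"dz":0,"yaw":0},{"dx":0,"dy":0.006,"dz":0,"yaw":0},{"dx":0,"dy":0.006,"dz":0,"yaw":0}]'
```

```text
time_s: 16.45
ee_pos: [553.8, -107.0, 71.1]
ee_rot: [-179.8, -0.0, 90.9]
force: [-0.2, -0.1, 1.0]
gripper_width: 63.9
gripper_force: 0.0
time_s: 17.32
ee_pos: [555.2, -80.1, 73.4]
ee_rot: [179.9, 0.2, 90.8]
force: [-0.9, -5.9, 0.0]
gripper_width: 63.6
gripper_force: 3.3
```

```bash
python3 -m crank '[{"dx":0,"dy":0.006,"dz":0,"yaw":0},{"dx":0,"dy":0.006,"dz":0,"yaw":0},{"dx":0,"dy":0.006,"dz":0,"yaw":0},{"dx":0,"dy":0.006,"dz":0,"yaw":0},{"dx":0,"dy":0.006,"dz":0,"yaw":0},{"dx":0,"dy":0.006,"dz":0,"yaw":0},{"dx":0,"dy":0.006,"dz":0,"yaw":0},{"dx":0,"dy":0.006,"dz":0,"yaw":0}]'; python3 -c "
from h import *; grab('top','a6.png')"
```

```text
time_s: 18.32
ee_pos: [554.9, -41.9, 73.4]
ee_rot: [180.0, 0.2, 90.8]
force: [-1.0, -7.4, 0.6]
gripper_width: 64.0
gripper_force: 3.7
```

```bash
python3 -m crank '[{"dx":0,"dy":-0.012,"dz":0,"yaw":-0.04},{"dx":0,"dy":0,"dz":-0.0025,"yaw":0},{"dx":0,"dy":0,"dz":0,"yaw":0}]';python3 -m crank '[{"dx":0,"dy":0.004,"dz":0,"yaw":0},{"dx":0,"dy":0.004,"dz":0,"yaw":0},{"dx":0,"dy":0.004,"dz":0,"yaw":0},{"dx":0,"dy":0.005,"dz":0,"yaw":0},{"dx":0,"dy":0.006,"dz":0,"yaw":0}]'
python3 - <<'E'
from h import *
a=grab('top','a7.png');b=grab('side','b7.png')
z=lambda im,r,c,f:cv2.resize(cv2.cvtColor(im,cv2.COLOR_RGB2BGR)[r[0]:r[1],c[0]:c[1]],None,fx=f,fy=f,interpolation=cv2.INTER_CUBIC)
p=z(a,(160,260),(172,297),3.2);q=z(b,(150,250),(200,325),3.2)
cv2.imwrite('pics/c7.png',np.hstack([p,q]))
E
```

```text
time_s: 18.75
ee_pos: [554.8, -49.6, 70.3]
ee_rot: [-180.0, -0.0, 90.5]
force: [0.5, -0.0, -0.2]
gripper_width: 64.0
gripper_force: 0.0
time_s: 19.38
ee_pos: [554.9, -32.7, 70.4]
ee_rot: [-180.0, 0.2, 90.6]
force: [-0.1, -6.9, 0.1]
gripper_width: 63.7
gripper_force: 3.3
```

View pics/c7.png

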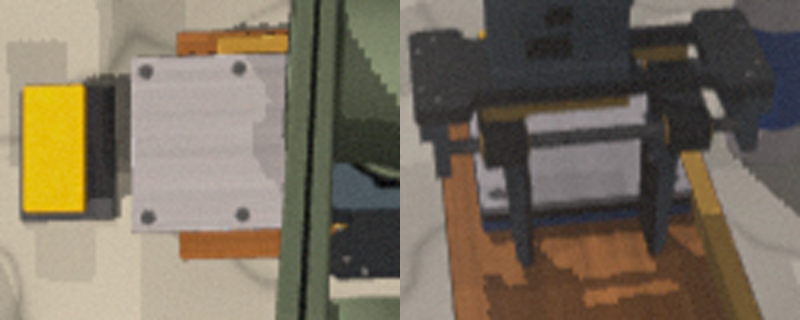

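The steel plate stays parallel to the block, is centred on the stand's line and leads into the gap. The side view shows even steel, black and blue bands behind the fingers. I continue, and from here I check by numbers.

```bash
python3 - <<'E'
from h import *
f=lambda p:np.array(p)/3.2+[172-.3,160-.3]
print(px2w('top',f([(131.5,57),(287,53),(133,231),(131.5,140)]),78).round(1))
E
python3 -m crank '[{"dx":0,"dy":0.006,"dz":0,"yaw":0},{"dx":0,"dy":0.006,"dz":0,"yaw":0},{"dx":0,"dy":0.006,"dz":0,"yaw":0},{"dx":0,"dy":0.006,"dz":0,"yaw":0},{"dx":0,"dy":0.006,"dz":0,"yaw":0},{"dx":0,"dy":0.006,"dz":0,"yaw":0},{"dx":0,"dy":0.006,"dz":0,"yaw":0},{"dx":0,"dy":0.006,"dz":0,"yaw":0},{"dx":0,"dy":0.006,"dz":0,"yaw":0},{"dx":0,"dy":0.006,"dz":0,"yaw":0}]'
python3 -m crank '[{"dx":0,"dy":0.006,"dz":0,"yaw":0},{"dx":0,"dy":0.006,"dz":0,"yaw":0},{"dx":0,"dy":0.006,"dz":0,"yaw":0},{"dx":0,"dy":0.006,"dz":0,"yaw":0},{"dx":0,"dy":0.006,"dz":0,"yaw":0},{"dx":0,"dy":0.006,"dz":0,"yaw":0}]'
python3 -m crank '[{"dx":0,"dy":0.006,"dz":0,"yaw":0},{"dx":0,"dy":0.006,"dz":0,"yaw":0},{"dx":0,"dy":0.006,"dz":0,"yaw":0},{"dx":0,"dy":0.006,"dz":0,"yaw":0},{"dx":0,"dy":0.004,"dz":0,"yaw":0},{"dx":0,"dy":0,"dz":0,"yaw":0}]'
```

```text
[[615.8 134.6  78. ]
 [616.6  27.7  78. ]
 [496.9 133.8  78. ]
 [558.6 134.7  78. ]]
time_s: 20.72
ee_pos: [554.6, 15.3, 70.4]
ee_rot: [-180.0, 0.2, 90.6]
force: [-0.7, -7.3, 0.6]
gripper_width: 63.7
gripper_force: 3.8
time_s: 21.48
ee_pos: [554.5, 43.4, 70.9]
ee_rot: [-180.0, 0.2, 90.6]
force: [-1.4, -8.8, 4.5]
gripper_width: 63.7
gripper_force: 4.9
time_s: 22.22
ee_pos: [554.9, 67.0, 70.6]
ee_rot: [180.0, 0.1, 90.6]
force: [-0.7, -6.0, 1.3]
gripper_width: 63.4
gripper_force: 2.7
```

```bash
python3 -m crank '[{"dx":0,"dy":0.005,"dz":0,"yaw":0},{"dx":0,"dy":0.005,"dz":0,"yaw":0},{"dx":0,"dy":0.005,"dz":0,"yaw":0},{"dx":0,"dy":0.005,"dz":0,"yaw":0},{"dx":0,"dy":0.005,"dz":0,"yaw":0},{"dx":0,"dy":0.004,"dz":0,"yaw":0},{"dx":0,"dy":0,"dz":0,"yaw":0}]'
python3 - <<'E'
from h import *
a=grab('top','a8.png').astype(int);b=grab('side','b8.png')
# steel: leading edge along rows spanning the plate, from column profile
g=cv2.cvtColor(a.astype(np.uint8),cv2.COLOR_RGB2GRAY).astype(float)
exp=w2px('top',[[616,260,76.5],[497,259,76.5]]); print(exp)
sat=a.max(2)-a.min(2)
for r in range(180,236,6): print(r,''.join('%4d'%v for v in g[r,150:182]))
E
```

```text
time_s: 23.1
ee_pos: [554.5, 90.9, 69.9]
ee_rot: [-179.9, 0.0, 90.6]
force: [-0.5, -4.5, -2.0]
gripper_width: 64.1
gripper_force: 1.9
[[156.2261642  178.60747296]
 [155.77756783 232.79146117]]
180  200 197 196 176 174 174 174 184 185 179 121 104 107 108 102  38  45 104 106 106 105  91  66  50  57  51  53  75  82  81  99 134
186  202 196 196 175 175 173 176 183 175 135 105 104 109 105  63  31  84 105 101 107 106  76  55  51  52  52  52  54  79  82  90  87
192  198 202 197 179 172 175 174 181 162 113 106 108 107 105  33  47 105 106 109 106  90  70  49  49  50  52  55  52  62  76  85  86
198  203 199 177 176 175 178 178 179 132 104 107 106 105  61  35  86 107 110 108 106  84  60  52  52  51  53  56  51  54  59  73  82
204  197 196 173 177 175 173 146 147 113 102 105 108 105  28  53 103 105 105 105  97  75  53  53  52  56  54  50  51  42  48  51  50
210  204 201 180 178 176 173 138 112 103 107 109 107  58  34  90 106 107 104 106  87  64  51  49  54  54  52  53  48  46  54  44  43
216  200 201 203 202 202 196 139 107 102 106 109 103  33  48 103 104 107 108 101  77  58  53  53  53  49  49  49  49  44  40  50  46
222  201 201 200 206 202 174 115 105 108 108 104  50  29  87 106 107 109 104  93  67  52  51  52  50  51  48  48  46  48  47  49  46
228  203 199 201 205 199 138 103 103 106 103  87  24  50 103 109 106 109 106  81  58  52  53  50  54  47  38  47  48  45  47  51  42
234  201 204 202 200 162 109 104 108 106 105  48  24  83 105 108 103 108  99  71  50  53  56  48  46  47  42  45  46  50  41  49  50
```

The arm hides the stack from above here. I'll finish close to the goal, retreat, then look.

```bash
python3 -m crank '[{"dx":0,"dy":0.004,"dz":0,"yaw":0},{"dx":0,"dy":0.004,"dz":0,"yaw":0},{"dx":0,"dy":0.003,"dz":0,"yaw":0},{"dx":0,"dy":0.001,"dz":0,"yaw":0},{"dx":0,"dy":0,"dz":0,"yaw":0},{"dx":0,"dy":0,"dz":0,"yaw":0}]'
python3 -m crank '[{"dx":0,"dy":-0.02,"dz":0,"yaw":0},{"dx":0,"dy":-0.05,"dz":0,"yaw":0},{"dx":0,"dy":-0.05,"dz":0.06,"yaw":0},{"dx":-0.02,"dy":-0.07,"dz":0.02,"yaw":0},{"dx":-0.02,"dy":-0.07,"dz":0,"yaw":0},{"dx":-0.06,"dy":-0.04,"dz":0,"yaw":0},{"dx":-0.06,"dy":-0.04,"dz":0,"yaw":0},{"dx":0,"dy":0,"dz":0,"yaw":0}]'
python3 - <<'E'
from h import *
a=grab('top','a9.png');b=grab('side','b9.png')
z=lambda im,r,c,f:cv2.resize(cv2.cvtColor(im,cv2.COLOR_RGB2BGR)[r[0]:r[1],c[0]:c[1]],None,fx=f,fy=f,interpolation=cv2.INTER_CUBIC)
p=z(a,(160,250),(150,250),4);q=z(b,(130,220),(190,290),4)
cv2.imwrite('pics/c9.png',np.hstack([p,q]))
E
```

```text
time_s: 23.95
ee_pos: [554.9, 100.9, 70.4]
ee_rot: [180.0, -0.0, 90.6]
force: [-0.4, -3.3, -1.5]
gripper_width: 64.0
gripper_force: 1.8
time_s: 24.95
ee_pos: [424.3, -172.6, 134.8]
ee_rot: [180.0, -0.0, 90.2]
force: [0.8, 0.9, -0.7]
gripper_width: 63.6
gripper_force: 0.0
```

View pics/c9.png

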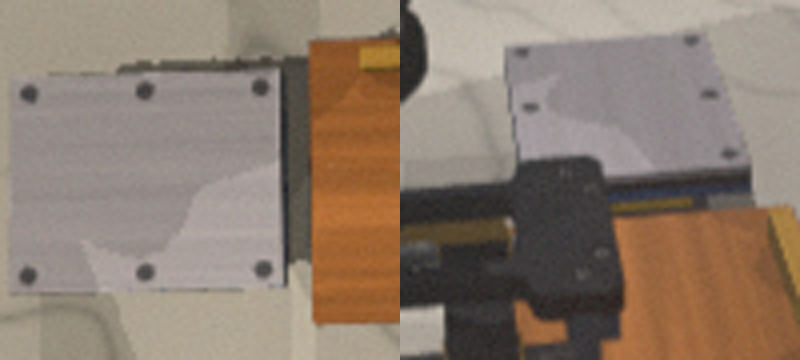

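The steel plate lies on the stand with a clear gap to the block. In the top crop its corners are at (10,76),(280,70),(286,288),(12,292). The black and blue bands sit directly under the steel edge in the side crop. I check the numbers.

Run:
```python
from h import *
f=lambda p:np.array(p)/4+[150-.4,160-.4]
w=px2w('top',f([(10,76),(280,70),(286,288),(12,292)]),76.5); print(w.round(1).tolist(),w.mean(0))
b=cv2.imread('pics/b9.png'); a=cv2.imread('pics/a9.png')
c=w.mean(0)[:2]; x=590; yr=c[1]-75
print('side preds rear at z',[(z,w2px('side',[[x,yr,z]])[0].round(1).tolist()) for z in (76.5,70.5,64.5,58.5)])
u=int(round(w2px('side',[[x,yr,67]])[0][0]))
for v in range(166,184): print(v,b[v,u].tolist(),b[v,u-6].tolist(),b[v,u+6].tolist())
print('top preds rear',[w2px('top',[[560,yr,z]])[0].round(1).tolist() for z in(76.5,70.5,64.5,58.5)])
print(a[200,214:232].tolist())
print('top near preds',[w2px('top',[[c[0]-60,c[1],z]])[0].round(1).tolist() for z in(76.5,70.5,64.5,58.5)])
print(a[226:238,187].tolist(), 'far',a[172:184,187].tolist())
```

```text
[[616.2, 269.2, 76.5], [616.7, 119.8, 76.5], [497.3, 117.0, 76.5], [497.5, 265.9, 76.5]] [556.92180185 192.96110235  76.5       ]
side preds rear at z [(76.5, [264.8, 172.4]), (70.5, [264.8, 174.8]), (64.5, [264.8, 177.2]), (58.5, [264.7, 179.6])]
166 [141, 138, 146] [138, 136, 144] [125, 123, 131]
167 [141, 140, 147] [136, 135, 141] [103, 101, 107]
168 [141, 139, 145] [133, 130, 138] [80, 79, 83]
169 [142, 137, 146] [135, 135, 143] [106, 104, 110]
170 [142, 141, 149] [137, 136, 142] [139, 137, 144]
171 [128, 128, 133] [137, 135, 143] [128, 125, 131]
172 [97, 95, 99] [120, 117, 125] [85, 86, 91]
173 [71, 74, 76] [85, 87, 89] [73, 73, 80]
174 [55, 58, 65] [68, 72, 75] [49, 52, 54]
175 [49, 51, 55] [47, 49, 57] [48, 48, 53]
176 [60, 55, 54] [50, 50, 56] [54, 50, 50]
177 [71, 58, 56] [61, 51, 47] [66, 57, 54]
178 [64, 51, 49] [70, 56, 50] [75, 73, 75]
179 [61, 57, 60] [68, 72, 86] [88, 92, 99]
180 [57, 58, 62] [47, 89, 110] [85, 92, 100]
181 [58, 58, 63] [51, 78, 96] [87, 94, 102]
182 [59, 69, 97] [60, 63, 74] [74, 94, 121]
183 [65, 94, 140] [61, 85, 118] [61, 92, 137]
top preds rear [[220.5, 202.7], [220.8, 203.0], [221.2, 203.2], [221.5, 203.5]]
[[144, 150, 155], [141, 145, 154], [139, 142, 152], [139, 146, 153], [146, 150, 158], [155, 158, 169], [70, 71, 75], [55, 52, 49], [67, 75, 79], [64, 74, 79], [66, 74, 80], [67, 77, 78], [68, 78, 80], [47, 60, 81], [46, 92, 153], [50, 98, 158], [49, 97, 157], [46, 94, 156]]
top near preds [[186.1, 232.3], [186.7, 232.4], [187.3, 232.4], [187.8, 232.4]]
[[102, 104, 108], [78, 83, 87], [77, 78, 83], [91, 94, 96], [141, 148, 157], [153, 158, 168], [140, 148, 159], [143, 161, 169], [143, 163, 171], [142, 165, 173], [144, 162, 174], [143, 161, 171]] far [[134, 151, 163], [134, 153, 162], [138, 153, 163], [98, 110, 117], [72, 85, 88], [80, 87, 95], [141, 144, 153], [140, 144, 153], [121, 124, 131], [84, 83, 86], [65, 67, 71], [74, 73, 79]]
```

```bash
python3 -c "
from h import *; print(ticket.job_done())"
```

```text
the job is handed in; nothing more can be done
None
```

I tapped the three plates flush on the block, slid the stack across onto the empty yellow stand and handed the job in at about 25 s; it measures about 1 mm off the stand's centre, flush and clear of the block, and the arm never went near the cover, can, tin or spanner.

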